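Seat the paint spinner's platter on its drive pin

TASK

The white platter of the paint spinner lies raised on its carrier, off its drive pin. Nothing is to be picked up: turn the platter with a fingertip against one of its pegs, either way round, until the notch in its rim is over the drive pin, then press it down with the fingertips until it is fully home and level on the pin. Leave the cup, bottle and jar alone, and finish clear of everything.

Things in the scene. Friction and masses are not known exactly. Their poses are not given: they have to be found in the camera images.
- spinner: the paint spinner's round black housing, 232 mm across, 50 mm high, fixed to the table; origin at the centre of its underside, on the platter's vertical turning axis; its x axis points level from the axis towards the drive pin
- platter_centre (a point): centre of the top face of the platter: a loose white level disc 180 mm across, 8 mm thick, about 0.45 kg, turning on a spigot in its 31 mm bore with 1.5 mm play all round. Top face 78 mm above the table at the start, 66 mm when seated. A light push (about 2 N on a peg) turns it either way without limit; it stays where left. Off the pin, pressing only lands it on the pin after 3 mm and tips it
- notch (a point): the notch cut in the platter's rim, 18 mm wide, from 76 mm to the rim at 90 mm from the axis, open through the full thickness; the point is in the middle of the notch, 86 mm from the axis, level with the top face. It turns with the platter
- pin (a point): top of the fixed upright steel drive pin, 12 mm thick, domed, 86 mm from the platter's axis, 67 mm above the table (3 mm under the raised platter). Hidden under the rim until the notch is over it, but its steel foot, a bar 18 mm wide, shows beyond the rim, radially out to 121 mm from the axis. With the notch within about 3 mm of it the dome guides the platter on as it is pressed
- hub (a joint): how far the carrier under the platter has been pressed down, m: 0 at the start, 0.012 at the bottom (hard stop). A snug sliding fit: it takes 7 to 10 N to push it and it stays where it is left
- peg0 (a point): top centre of one of four equal upright grey pegs on the platter (they hold a canvas), each 10 mm in diameter and 22 mm high above the top face, 66 mm from the axis; pegs are 90 degrees apart. This one is 45 degrees anticlockwise (seen from above) of the notch
- peg1 (a point): top centre of the peg 135 degrees anticlockwise of the notch
- peg2 (a point): top centre of the peg 225 degrees anticlockwise of the notch
- peg3 (a point): top centre of the peg 315 degrees anticlockwise (45 degrees clockwise) of the notch
- cup: bystander: open white cup, 72 mm across at the rim, 90 mm high, standing loose on the table beside the spinner; origin at the centre of its underside. Leave alone
- bottle: bystander: blue paint bottle, 56 mm across, 140 mm high, standing loose on the table; origin at the centre of its underside. Leave alone
- jar: bystander: yellow jar with black lid, 64 mm across, 75 mm high, standing loose on the table; origin at the centre of its underside. Leave alone
- spigot_top (a point): centre of the flat top of the steel spigot, 28 mm across, that stands 6 mm proud of the platter in its bore; part of the sliding carrier, does not turn. The carrier bears the platter on a ring of pads 38 mm from the axis: press on the white face beside the spigot, 25 to 40 mm from the axis, so that the platter goes down level
Mind the look-alikes: they are no part of the job. Several things look just like the spinner: the one meant starts farthest to the robot's left.

How it is judged:
By the outcome, as a careful person would: the job done as asked, in the order asked, and still so for the second after the job is handed in, with the robot touching nothing.
It also fails if it takes over 54 s, if anything falls off the work surface, if the arm or the gripper's body presses on something with over 40 N, if the wrist force passes 120 N, or if a joint passes its speed limit or range.

ROBOT

A 7-joint arm with a two-finger parallel gripper is mounted at the origin on the work surface. World frame = base frame: x ahead of the robot, y to its left, z up, the work surface at z = 0. Lengths are in mm, angles in rad, forces in N, time in s.
With the tool pointing down it reaches from about 400 to 900 mm from the base axis. Payload 5.6 kg.
Tool frame: the origin (TCP) lies midway between the tips of the shut fingers; the grasp point (between the pads) lies 19 mm behind it; x points along the fingers, y is the direction in which the jaws open and shut, and the axes are right-handed (so a half turn about x gives the same grasp; the last joint's range is limited). The gripper opens to 92 mm and grips with 3 to 60 N. Pads are 20 mm wide; open, the fingers measure 128 mm over their backs; the gripper's body (75 mm by 189 mm) begins 69 mm behind the grasp point.
Start: joints at [-1.226, 0.468, -0.012, 1.603, 0.006, 1.071, -0.056], TCP at [245.84, 601.724, 214.592] pointing down, gripper open.
Joint ranges: [-2.53, 2.53], [-0.31, 2.02], [-1.57, 1.55], [0.28, 2.44], [-1.29, 4.43], [0.15, 1.84], [-2.92, 2.92]. Speed limits (rad/s): [2.57, 2.57, 3.14, 3.14, 3.14, 3.14, 3.14].

INTERFACE

Orientations are given as a rotation vector (axis times angle).
In Python, from cell import robot, grip, kin, viewer gives the robot as it stands. Calls block until the motion is done:
- robot.movep(position, orientation): joint-space move of the TCP to a pose.
- robot.servo_line(position, feed=150, rotation=None): straight line of the TCP; rotation=None keeps the orientation; feed is the mean speed in mm/s.
- robot.goto_joints(angles): joint-space move.
- grip(opening, newtons=None): opening from 0.0 (shut) to 1.0 (fully open); newtons is the grip in N (None keeps the last); returns when the fingers have stopped.
- robot.hold(seconds).
- kin.ik(position, orientation): joint angles nearest the present ones, or None.
- robot.observe(): the state.
- viewer.read_camera(name): name is "side" or "top"; returns the picture (480x640x3 uint8, red, green, blue); there is no depth.
- viewer.camera_info(name): a dict with "camera_matrix" (3x3 intrinsics, pixels), "k1" (the pictures are not rectified: a ray, as slopes to the right and down, at radius r is drawn at 1 + k1 r^2 times it, then the intrinsics apply), "R" (3x3) and "t" (3): a world point X has camera coordinates R X + t. Camera axes: x right, y down, z forward; pixel columns grow to the right and rows downward; lengths in mm; the calibration is good to about 2 mm. A picture is of the moment at which its call begins. camera_info takes no time and is no camera call.
A pose or a line that the arm cannot do raises robot.IKError and nothing moves.
- robot.job_done(): hands the job in, once; it reports no verdict.
Trained networks look in the newest picture that a camera, given by its name, has taken for a name from the list of things; names that differ only in an ending like _2 or _b are one class to them, and where a whole thing is asked for, a point or a joint stands for the part that bears it (a point fixed in the world has none). Each returns a list of dicts, best first, with "confidence" (0 to 1); they miss things now and then, are a little off and sometimes report something else, mostly with a low value. They report only what shows in the picture. A call takes as long as a camera call. They do not tell look-alikes from the thing itself.
- viewer.silhouettes(name, camera): "mask" (480x640 bool, what is visible of it).
- viewer.pinpoint(name, camera): "at" ([x, y, z] in mm, in the coordinates of the camera as it stood for that picture, good to about 4 mm: a listed point, or the origin of a listed thing).
The state is a dict: "t": time; "joints": joint angles; "joint_velocities": joint speeds; "joint_torque": joint torques, N m; "tcp_pos": TCP position; "tcp_rot": TCP orientation; "contact_force": force on the tool from outside, world axes, zero at the start; "wrist_torque": the same for the moment, N m; "grip_width": opening from 0.0 (shut) to 1.0 (fully open).
Only numpy, scipy, OpenCV 4.12 (cv2) and the standard library are available. Lean on these libraries where they do the work, as an engineer would, in place of code of your own. Each camera call takes 0.05 s, during which the arm holds its last target. There are 200 camera calls.

## Working session

There is one attempt and no reset: what is moved stays moved. The work goes in short steps, each a Python script; the robot and the scene stay as the last script left them, time stands still between calls to the robot, and variables do not carry over. Pictures are saved under pics/ and viewed, about 8 in all and at most 12, crops included, and the job is handed in when it is done.

```bash
mkdir -p pics; ls; cat > h.py <<'E'
import numpy as np, cv2
from cell import robot, grip, kin, viewer
def cam(c):
    i=viewer.camera_info(c); return np.array(i["camera_matrix"],float),float(i["k1"]),np.array(i["R"],float),np.array(i["t"],float).ravel()
def w(at,c):
    K,k,R,t=cam(c); return R.T@(np.array(at)-t)
def proj(X,c):
    K,k,R,t=cam(c); p=np.atleast_2d(X)@R.T+t; s=p[:,:2]/p[:,2:]; s=s*(1+k*(s**2).sum(1,keepdims=True)); return s*[K[0,0],K[1,1]]+K[:2,2]
def unproj(uv,c,z):
    K,k,R,t=cam(c); q=cv2.undistortPoints(np.array(uv,float).reshape(-1,1,2),K,np.array([k,0,0,0.])).reshape(-1,2)
    d=np.c_[q,np.ones(len(q))]@R; o=-R.T@t; return o+d*((z-o[2])/d[:,2])[:,None]
def snap(c,f):
    im=viewer.read_camera(c); cv2.imwrite('pics/'+f,im[...,::-1]); return im
E
python3 - <<'E'
from h import *
a=snap('top','t0.png');b=snap('side','s0.png')
for c in('top','side'):
    print(c,cam(c))
    for n in('spinner','platter_centre','notch','pin','peg0','peg1','peg2','peg3','cup','bottle','jar','spigot_top'):
        for d in viewer.pinpoint(n,c): 
            X=w(d['at'],c);print(n,round(d['confidence'],2),X.round(),proj(X,c).round())
o=robot.observe();print(o)
E
```

```text
pics
top (array([[433.4436738 ,   0.        , 323.86818091],
       [  0.        , 433.4436738 , 246.5966714 ],
       [  0.        ,   0.        ,   1.        ]]), -0.01616913688133731, array([[ 0.01768459, -0.99921744,  0.03538023],
       [-0.98191904, -0.02402699, -0.18777033],
       [ 0.18847347, -0.03141988, -0.98157554]]), array([-109.54182232,  549.40442671,  979.2791558 ]))
spinner 0.8 [593.  56.   2.] [[262. 233.]]
spinner 0.8 [ 600. -515.   -4.] [[485. 236.]]
spinner 0.57 [ 378. -328.    5.] [[416. 322.]]
spinner 0.46 [621.  -3. 101.] [[284. 212.]]
platter_centre 0.74 [594.  56.  79.] [[259. 225.]]
platter_centre 0.4 [515.  95.  75.] [[240. 259.]]
notch 0.89 [513.  96.  77.] [[240. 259.]]
pin 0.63 [550. 128.  67.] [[228. 244.]]
pin 0.52 [ 326. -262.   69.] [[394. 345.]]
pin 0.47 [ 566. -428.   68.] [[462. 243.]]
peg0 0.97 [620.  -4. 100.] [[284. 213.]]
peg0 0.76 [658.  81. 102.] [[248. 196.]]
peg0 0.61 [572. 118.  98.] [[230. 232.]]
peg0 0.6 [535.  37. 101.] [[265. 248.]]
peg1 0.97 [620.  -4. 100.] [[284. 213.]]
peg1 0.76 [658.  81. 102.] [[248. 196.]]
peg1 0.61 [572. 118
[... 2274 characters left out ...]
21. 202.]]
{'t': 1.3, 'joints': array([-1.22597852,  0.46747227, -0.01160136,  1.60271685,  0.00599668,
        1.07140681, -0.05629885]), 'joint_velocities': array([ 0.00017192,  0.000934  , -0.00097535,  0.00141843, -0.00120975,
        0.00094566,  0.00207522]), 'joint_torque': array([-9.84210806e-05, -5.20421934e+01, -1.24107915e-02, -2.44052893e+01,
       -5.67205623e-02,  1.14926422e-02,  2.03327386e-05]), 'tcp_pos': array([245.84818903, 601.71069231, 214.60337961]), 'tcp_rot': array([ 0.30431981,  1.54925109, -0.30427886]), 'contact_force': array([-0.05212598,  0.45827938, -0.54196288]), 'wrist_torque': array([ 0.03412388, -0.01229972,  0.06719319]), 'grip_width': 0.9998796417085722}
```

```bash
python3 - <<'E'
import cv2,numpy as np
a=cv2.imread('pics/t0.png');b=cv2.imread('pics/s0.png')
cv2.imwrite('pics/both.png',np.hstack([cv2.resize(a,(400,300)),cv2.resize(b,(400,300))]))
c=cv2.resize(a[170:300,180:330],None,fx=4,fy=4,interpolation=2);cv2.imwrite('pics/crop.png',c[:520,:600])
E
```

```text
(no output)
```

View pics/both.png

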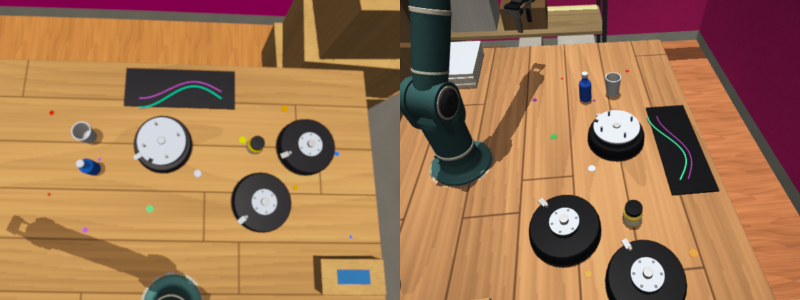

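View pics/crop.png

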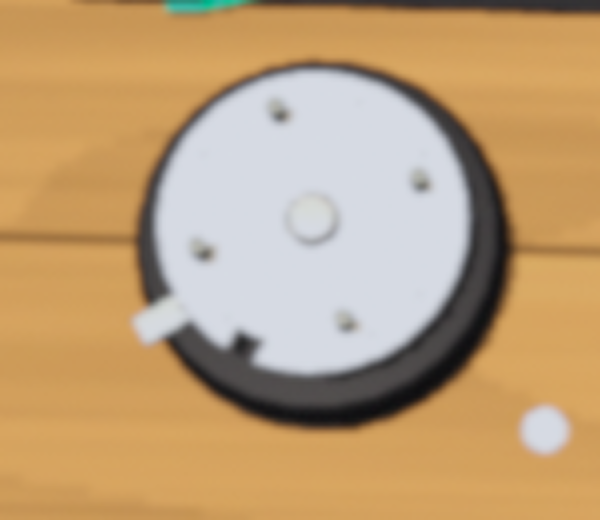

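```bash
cat >> h.py <<'E'
from scipy.spatial.transform import Rotation as Ro
def rv(deg):  # tool down, jaw (y) along bearing deg
    a=np.radians(deg); x=np.array([0,0,-1.]); y=np.array([np.cos(a),np.sin(a),0]); return Ro.from_matrix(np.c_[x,y,np.cross(x,y)]).as_rotvec()
E
python3 - <<'E'
from h import *
c=np.array([596.5,58.3])
for z in (50,55,60,67):
    for p in ((215,253.3),(224,247)):
        d=unproj([p],'top',z)[0][:2]-c; print(z,p,np.hypot(*d).round(1),np.degrees(np.arctan2(d[1],d[0])).round(1))
M=Ro.from_rotvec(robot.observe()['tcp_rot']).as_matrix();print(M.round(2))
for b in (90,270): 
  for P in ([540,30,84],[597,58,66]): print(b,P,kin.ik(P,rv(b)))
for b in (123,303): print(b,kin.ik([597,58,62],rv(b)))
b=cv2.imread('pics/s0.png');cv2.imwrite('pics/scrop.png',cv2.resize(b[160:260,285:405],None,fx=5,fy=5,interpolation=2))
E
```

```text
50 (215, 253.3) 121.1 123.4
50 (224, 247) 95.6 122.2
55 (215, 253.3) 120.7 124.0
55 (224, 247) 95.2 123.0
60 (215, 253.3) 120.2 124.6
60 (224, 247) 94.9 123.8
67 (215, 253.3) 119.6 125.5
67 (224, 247) 94.5 124.9
[[ 0.    0.38  0.93]
 [ 0.    0.93 -0.38]
 [-1.    0.    0.  ]]
90 [540, 30, 84] [-0.28854503  0.46375463  0.21299657  1.98164366 -0.14548699  0.71052258
  1.58393892]
90 [597, 58, 66] [-0.27506604  0.56970224  0.16093687  1.84179854 -0.1285215   0.74010551
  1.52672707]
270 [540, 30, 84] [-0.63375838  0.53105265  0.66056479  2.0034013  -0.46772595  0.76039208
 -1.2634075 ]
270 [597, 58, 66] [-0.60675304  0.63729691  0.61304173  1.86434768 -0.49877134  0.79762451
 -1.29945855]
123 [-0.17188913  0.57383262  0.02526698  1.83588353 -0.02051873  0.7321267
  2.01134892]
303 [-0.63462451  0.65597192  0.65382662  1.8675917  -0.54190441  0.80275017
 -0.68761213]
```

View pics/scrop.png

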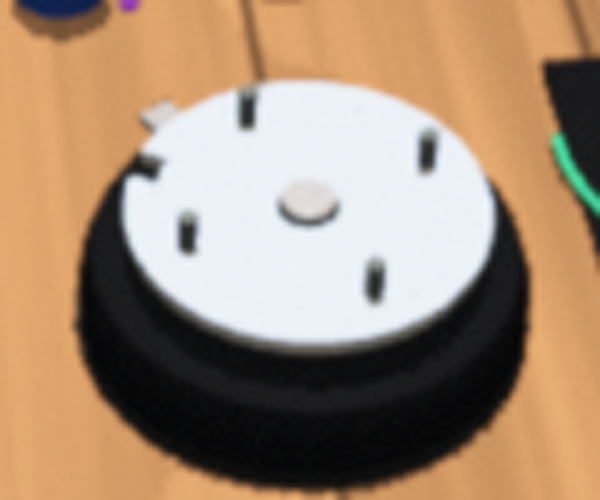

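```bash
cat >> h.py <<'E'
C=np.array([596.5,58.3])
def at(deg,r,z): a=np.radians(deg); return [C[0]+r*np.cos(a),C[1]+r*np.sin(a),z]
def arc(a0,a1,z=85,n=None,feed=40):
    n=n or max(1,int(abs(a1-a0)/6))
    for a in np.linspace(a0,a1,n+1)[1:]:
        robot.servo_line(at(a,66,z),feed=feed,rotation=rv(a-90))
def park(): robot.movep([330,380,240],rv(67))
def look(tag):
    for c in('top','side'):
        snap(c,f'{c}_{tag}.png')
        for n in('platter_centre','notch','pin','peg0','cup','bottle','spigot_top'):
            for d in viewer.pinpoint(n,c):
                X=w(d['at'],c); e=X[:2]-C
                if np.hypot(*e)<100 or n in('cup','bottle'): print(c,n,round(d['confidence'],2),X.round(1),'r',np.hypot(*e).round(1),'ang',np.degrees(np.arctan2(e[1],e[0])).round(1)%360)
E
python3 - <<'E'
from h import *
robot.movep(at(199.5,66,190),rv(109.5)); grip(0.27)
robot.servo_line(at(199.5,66,85),feed=150); print(robot.observe()['contact_force'].round(1))
arc(199.5,163.6); o=robot.observe(); print(o['t'],o['contact_force'].round(1),o['tcp_pos'].round(1))
robot.servo_line(at(163.6,66,190),feed=250); park()
o=robot.observe(); print(o['t'])
look('1')
E
```

```text
[0.7 0.3 0.2]
7.275 [-0.8 -0.2  0.2] [533.   76.9  84.9]
9.2167
top platter_centre 0.72 [592.6  56.4  82.6] r 4.3 ang 206.2
top notch 0.85 [540.9 130.2  80.5] r 90.8 ang 127.7
top pin 0.47 [549.  125.4  61.2] r 82.2 ang 125.3
top peg0 0.89 [531.5  67.4 103.5] r 65.7 ang 172.1
top peg0 0.8 [608.6 124.2  99.2] r 67.0 ang 79.6
top peg0 0.7 [586.4  -5.9 101.4] r 65.0 ang 261.1
top peg0 0.62 [662.2  49.8 102.7] r 66.2 ang 352.7
top cup 0.96 [622.7 358.5  -2.4] r 301.3 ang 85.0
top bottle 0.85 [489.9 323.8   1.8] r 286.2 ang 111.9
top spigot_top 0.45 [597.6  58.2  86.1] r 1.1 ang 355.4
side platter_centre 0.84 [599.6  55.8  81.7] r 4.0 ang 321.0
side platter_centre 0.33 [ 5.96e+02  5.56e+01 -3.00e-01] r 2.8 ang 259.5
side notch 0.61 [544.5 128.8  78.5] r 87.6 ang 126.4
side pin 0.45 [553.4 128.6  71.7] r 82.5 ang 121.5
side peg0 0.97 [586.   -6.2 105.3] r 65.4 ang 260.7
side peg0 0.97 [665.8  50.1 100.7] r 69.7 ang 353.2
side peg0 0.77 [532.2  73.3  98.5] r 66.0 ang 166.9
side peg0 0.62 [603.4 126.2  98.3] r 68.3 ang 84.2
side cup 0.8 [6.234e+02 3.564e+02 4.000e-01] r 299.4 ang 84.8
side cup 0.32 [601.6  55.6  79.9] r 5.8 ang 332.1
side bottle 0.75 [493.5 328.3  -2.9] r 289.0 ang 110.9
side spigot_top 0.5 [598.2  55.3  86.8] r 3.5 ang 299.5
```

```bash
python3 - <<'E'
import cv2,numpy as np
a=cv2.imread('pics/top_1.png')[225:265,205:255];b=cv2.imread('pics/side_1.png')[165:205,300:350]
cv2.imwrite('pics/c1.png',np.hstack([cv2.resize(i,(400,320),interpolation=2) for i in(a,b)]))
E
```

```text
(no output)
```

View pics/c1.png

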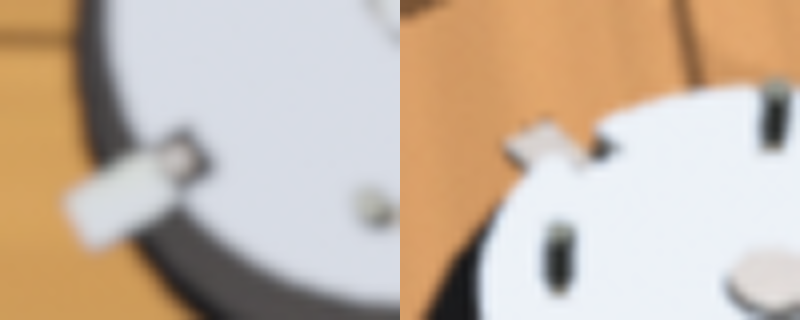

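```bash
python3 - <<'E'
from h import *
d=unproj([[227.5,244.75]],'top',67)[0][:2]-C; print('pin',np.hypot(*d),np.degrees(np.arctan2(d[1],d[0])))
for p in ((198,147),(165,170),(180,159)):
    q=unproj([[205+p[0]/8,225+p[1]/8]],'top',78)[0][:2]-C; print(np.hypot(*q),np.degrees(np.arctan2(q[1],q[0])))
for a in(121,123,125,127): print(a,((proj(at(a,86,67),'top')-[205,225])*8).round(),[((proj(at(a,r,78),'top')-[205,225])*8).round() for r in(76,88)])
E
```

```text
pin 84.90403103765091 124.85656645777613
78.40467660563192 127.06694375555205
89.87088625292525 127.1380498178586
84.57410134292208 127.01760794102114
121 [[167. 143.]] [array([[191., 119.]]), array([[154., 139.]])]
123 [[172. 152.]] [array([[195., 127.]]), array([[159., 148.]])]
125 [[177. 161.]] [array([[200., 135.]]), array([[164., 157.]])]
127 [[183. 169.]] [array([[205., 142.]]), array([[170., 166.]])]
```

```bash
python3 - <<'E'
from h import *
robot.movep(at(170.5,66,190),rv(80.5))
robot.servo_line(at(170.5,66,85),feed=150); print(robot.observe()['contact_force'].round(1))
arc(170.5,161.4,n=2); o=robot.observe(); print(o['t'],o['contact_force'].round(1),o['tcp_pos'].round(1))
robot.servo_line(at(161.4,66,190),feed=250); park(); print(robot.observe()['t'])
look('2')
a=cv2.imread('pics/top_2.png')[225:265,205:255];b=cv2.imread('pics/side_2.png')[165:205,300:350]
cv2.imwrite('pics/c2.png',np.hstack([cv2.resize(i,(400,320),interpolation=2) for i in(a,b)]))
E
```

```text
[-0.5 -0.4 -0.2]
12.825 [-0.1  0.6 -0.4] [534.1  79.4  85.3]
14.7667
top platter_centre 0.61 [594.7  58.4  79.9] r 1.8 ang 175.1
top pin 0.6 [546.7 127.8  63.5] r 85.5 ang 125.6
top pin 0.52 [593.2  58.    3.9] r 3.3 ang 184.6
top peg0 0.97 [658.6  45.2 105. ] r 63.5 ang 348.1
top peg0 0.94 [611.7 121.7  96.7] r 65.2 ang 76.5
top peg0 0.76 [531.6  69.8 102.3] r 65.9 ang 169.9
top peg0 0.72 [586.9  -3.3  98.7] r 62.3 ang 261.1
top cup 0.83 [620.4 355.1  -2.9] r 297.8 ang 85.4
top bottle 0.75 [492.  326.6   0.7] r 288.0 ang 111.3
top bottle 0.22 [ 597.8 -308.3    5.7] r 366.6 ang 270.2
top spigot_top 0.68 [596.3  53.8  87.7] r 4.5 ang 267.8
side platter_centre 0.59 [599.8  56.6  82.1] r 3.7 ang 332.4
side notch 0.81 [548.9 129.4  78.2] r 85.6 ang 123.8
side pin 0.62 [550.9 126.9  70.5] r 82.4 ang 123.6
side peg0 0.96 [585.4  -6.4 104.6] r 65.6 ang 260.2
side peg0 0.77 [667.5  44.1 100.3] r 72.4 ang 348.7
side peg0 0.69 [533.4  70.5  97.7] r 64.3 ang 169.1
side peg0 0.67 [608.6 124.2 101.1] r 67.0 ang 79.6
side cup 0.73 [599.5  55.2  79.4] r 4.3 ang 313.2
side cup 0.56 [6.233e+02 3.587e+02 1.000e-01] r 301.6 ang 84.9
side bottle 0.59 [491.4 327.8  -2.8] r 289.2 ang 111.3
side bottle 0.43 [623.2 355.1  -1.4] r 298.0 ang 84.9
side spigot_top 0.4 [600.9  50.2  88.6] r 9.2 ang 298.4
```

View pics/c2.png

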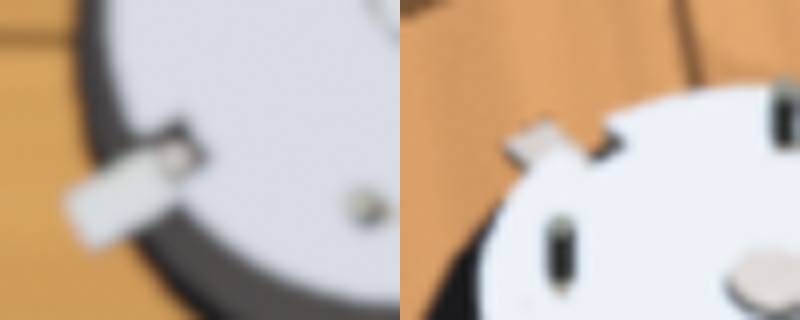

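```bash
python3 - <<'E'
from h import *
grip(0.5); robot.movep([*C,190],rv(124)); robot.servo_line([*C,84],feed=150)
f0=robot.observe()['contact_force']
for z in np.arange(79,63.9,-1):
    robot.servo_line([*C,z],feed=25); o=robot.observe(); f=o['contact_force']-f0
    print(z,o['tcp_pos'].round(1),f.round(1),o['wrist_torque'].round(2),round(o['t'],1))
    if f[2]>32: break
    if np.hypot(*o['wrist_torque'][:2])>3: print('torque');break
E
```

```text
79.0 [596.6  58.4  79.2] [-1.1 -0.5 -0.8] [0.01 0.06 0.03] 18.9
78.0 [596.8  58.3  78.3] [-0.5  0.7  0.9] [ 0.08  0.07 -0.07] 19.2
77.0 [596.8  58.3  77.7] [-2.2  0.1  5.6] [ 0.1   0.34 -0.01] 19.4
76.0 [596.8  58.3  76.8] [-3.   0.2  7.4] [0.1  0.43 0.03] 19.7
75.0 [596.8  58.3  75.9] [-2.5 -0.5  7.8] [0.04 0.54 0.01] 19.9
74.0 [596.8  58.3  74.9] [-2.3 -0.1  7.8] [0.09 0.52 0.04] 20.2
73.0 [596.8  58.3  73.9] [-3.1  0.1  7.9] [0.12 0.47 0.03] 20.4
72.0 [596.9  58.3  72.9] [-2.9  0.7  7.9] [0.1  0.46 0.02] 20.7
71.0 [596.8  58.4  71.9] [-2.8  0.5  7.5] [ 0.06  0.46 -0.04] 20.9
70.0 [596.8  58.3  70.9] [-3.1 -0.6  7.1] [ 0.09  0.46 -0.04] 21.2
69.0 [596.9  58.4  69.9] [-2.1  0.5  7. ] [0.08 0.44 0.05] 21.4
68.0 [596.8  58.3  68.9] [-2.4  0.2  7.9] [ 0.07  0.5  -0.03] 21.7
67.0 [596.9  58.3  67.9] [-3.8 -0.4  7.8] [ 0.09  0.51 -0.04] 21.9
66.0 [596.8  58.3  66.9] [-2.7  0.1  8.1] [0.07 0.49 0.04] 22.2
65.0 [596.9  58.3  66.1] [-4.   0.2  8.9] [0.06 0.57 0.02] 22.4
64.0 [596.9  58.3  66. ] [-5.3 -0.5 16.4] [0.06 1.19 0.05] 22.7
```

```bash
python3 - <<'E'
from h import *
robot.servo_line([*C,63],feed=25); robot.hold(0.3); o=robot.observe(); print(o['tcp_pos'].round(2),o['contact_force'].round(1))
robot.servo_line([*C,190],feed=150); park(); robot.hold(0.3); o=robot.observe(); print(o['t'],o['contact_force'].round(1))
look('3')
a=cv2.imread('pics/top_3.png')[190:280,200:320];b=cv2.imread('pics/side_3.png')[160:250,285:405]
cv2.imwrite('pics/c3.png',np.hstack([cv2.resize(i,(400,300),interpolation=2) for i in(a,b)]))
E
```

```text
[596.95  58.36  65.84] [-7.7  0.1 22.2]
26.1583 [0.3 1.7 0.4]
top notch 0.9 [548.1 132.1  63.3] r 88.3 ang 123.3
top pin 0.55 [547.1 129.3  62.5] r 86.6 ang 124.8
top peg0 0.95 [661.5  44.1  91.3] r 66.5 ang 347.7
top peg0 0.83 [534.1  74.4  89.3] r 64.5 ang 165.5
top peg0 0.81 [608.3 122.8  86.1] r 65.5 ang 79.6
top peg0 0.61 [586.4  -2.6  87. ] r 61.7 ang 260.6
top cup 0.95 [619.9 356.6  -2. ] r 299.2 ang 85.5
top bottle 0.55 [489.5 325.8  -0.8] r 288.2 ang 111.8
top spigot_top 0.65 [596.4  58.   74.2] r 0.4 ang 246.2
side platter_centre 0.8 [600.3  56.8  65.6] r 4.1 ang 338.7
side platter_centre 0.71 [606.9 128.8  87. ] r 71.3 ang 81.6
side notch 0.72 [548.5 132.1  62.5] r 88.0 ang 123.1
side pin 0.52 [553.3 129.5  72.4] r 83.3 ang 121.3
side peg0 0.87 [581.9  -7.2  91.3] r 67.1 ang 257.5
side peg0 0.73 [665.   45.6  86.9] r 69.6 ang 349.5
side peg0 0.68 [610.8 125.1  89.3] r 68.3 ang 77.9
side peg0 0.63 [532.1  73.6  87.1] r 66.2 ang 166.6
side cup 0.96 [621.6 356.5   2. ] r 299.3 ang 85.2
side bottle 0.61 [596.8  57.1  -4.8] r 1.3 ang 283.5
side bottle 0.6 [489.9 328.5  -2.9] r 290.5 ang 111.5
side spigot_top 0.65 [596.3  53.6  77.6] r 4.7 ang 267.3
```

View pics/c3.png

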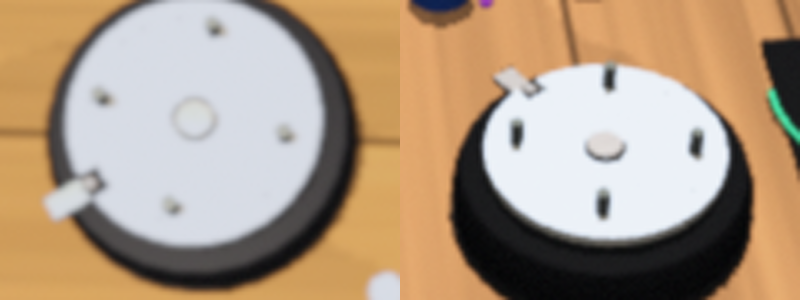

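```bash
python3 -c "
from h import *
robot.job_done()"
```

```text
the job is handed in; nothing more can be done
```

The platter is seated and level on its drive pin, and the job was handed in at about 26–27 s of the 54 s allowed.

- **Which spinner:** I worked on the one at (596, 58) mm. It is the farthest left and the only one with a full-size platter with a visible notch and pegs.
- **Turning:** I pushed one peg clockwise with a fingertip in two strokes, about 31° in all. The notch ended within about 1° of the pin.
- **Pressing:** I pressed on the white face with the fingertips either side of the spigot. The force stayed at 7–9 N for the full 12 mm, with no step 3 mm down where the pin would have caught. At 66 mm it met the hard stop, and I pressed on to about 22 N.
- **Last checks:**
  - The platter top measured 65.6 mm and all four peg tops were at 86–91 mm against 88 mm expected.
  - The pictures show the pin inside the notch.
  - The cup and bottle read the same as at the start to within a few mm. I did not check the jar again, but the arm never went near it.
  - The arm finished clear at (330, 380, 240) mm.
- **Disagreements:** The single network readings scattered by up to about 3°. A few low-confidence detections were plainly wrong, such as a "bottle" at the spinner's centre, and I ignored them.

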